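Unload the four-tube rack from the shaker

ROBOT

A 6-joint arm with a two-finger parallel gripper is mounted at the origin on the work surface. World frame = base frame: x ahead of the robot, y to its left, z up, the work surface at z = 0. Lengths are in m, angles in rad, forces in N, time in s.
With the tool pointing down it reaches from about 0.225 to 0.875 m from the base axis. Payload 3.4 kg.
Tool frame: the origin (TCP) lies at the very end of the fingers, on their centre line; the grasp point (between the pads) lies 19 mm behind it (grip_depth is the distance from the TCP to the grasp point, in m); x points along the fingers, z is the direction in which the jaws open and shut, and the axes are right-handed (so a half turn about x gives the same grasp; the last joint's range is limited). The gripper opens to 85 mm and grips with 20 to 120 N. Pads are 22 mm wide; open, the fingers measure 114 mm over their backs; the gripper's body (76 mm by 85 mm) begins 54 mm behind the grasp point. The pads swing forward as they close: fully open they stand 13 mm farther back than shut.
Start: joints at [-1.408, 0.276, 1.505, -0, 1.361, -0.121], TCP at [0.161, -0.552, 0.231] pointing down, gripper open.
Joint ranges: [-2.89, 2.89], [-0.75, 2.08], [0.22, 2.7], [-1.18, 4.32], [0.11, 2.71], [-2.7, 2.7]. Speed limits (rad/s): [2.57, 2.57, 3.14, 3.14, 3.14, 3.14].

INTERFACE

Orientations are given as a unit quaternion [w, x, y, z].
In Python, from rig import get_state, get_image, sign_off, grip_depth gives the robot as it stands. The module is installed in compiled form; this text tells all that it offers.
- The arm moves only by the tool arm_command, never from a script. Its argument "series" is a list of rows, each an object with "dp": the shift along the tool's x, y, z scaled (see below), a list of three; "angular": the turn, a rotation vector about the tool's x, y, z scaled (see below), a list of three; "gripper": the finger opening in mm, from 0 to 85.4. A call has exactly 8 rows; each row shifts and turns the pose as measured when the row begins, along the tool's axes as they then stand; what a row does not reach is not made up. The controller multiplies each number of a shift by 0.12 m and each number of a turn by 90 degrees. A row lasts 1/8 s, in which the tool goes at most 62.5 mm and 10.7 degrees, less where a joint would pass 70% of its speed; a pose out of reach is approached as far as the arm can. A call with a number of a shift or a turn outside -1 to 1 is refused whole. A call with a gripper value outside its range is refused whole. The fingers move at their own pace and stop on an object; "grip_force" is the grip in N (left out, the last holds). Time passes only in rows, so rows that do not move let the fingers close, or fill a call up. It gives the time, the measured TCP pose, the force and the opening at its end, in the units of the state.
- get_state(): the state, without advancing time (a new reading comes with each control period).
- get_image(name): name is "scene" or "top" or "wrist"; returns a dict with "image" (384x512x3 uint8, blue, green, red), "depth" (384x512 float32, m along the optical axis (not along the pixel's ray), 0 where there is no reading), "mtx" (3x3 intrinsics, pixels), "k1" (the pictures are not rectified: a ray, as slopes to the right and down, at radius r is drawn at 1 + k1 r^2 times it, then the intrinsics apply), "view" (4x4, takes a point from world to camera coordinates); the wrist camera has in their place "mount" (4x4, takes a point from camera to tool coordinates, whose origin is the TCP and whose axes are the tool frame's). Camera axes: x right, y up, looking along -z (the intrinsics and any distortion apply to the point x, -y, -z); pixel columns grow to the right and rows downward; lengths in m; the calibration is good to about 2 mm. A picture is of the moment at which its call begins: read the wrist's pose just before it.
- sign_off(): hands the job in, once; it reports no verdict.
The state is a dict: "clock": time; "qpos": joint angles; "qd": joint speeds; "effort": joint torques, N m; "position": TCP position; "ee_rot": TCP orientation; "contact_force": force on the tool from outside, world axes, zero at the start; "moment": the same for the moment, N m; "width": finger opening in m.
Only numpy, scipy, OpenCV 4.12 (cv2) and the standard library are available. Lean on these libraries where they do the work, as an engineer would, in place of code of your own. Each camera call takes 0.05 s, during which the arm holds its last target. There are 200 camera calls.

TASK

The tube-rack shaker has finished and both its racks are still under the hold-down bar. Swing the bar well up by its grip and leave it up; then take the longer rack (the one with four tubes) by its tab and slide it along the platform towards the front shelf, without lifting it, until the whole rack lies in front of where the bar closes, standing upright on the platform. Leave the shorter two-tube rack where it is.

Things in the scene. Friction and masses are not known exactly. Their poses are not given: they have to be found in the camera images.
- shaker: White, dark flat platform, top 55 mm up. Origin on the table; x to rear, y left. Platform x -200 (front) to +160, y +-100 mm. Lanes along x at y = +40 and -40, 36 mm wide, 6 mm ribs from x = 15 to 135. Bar: 12 mm rod along y over both lanes, in front of the tubes: closed at x = 20, z = 100; hinge line along y at x = 120, z = 100; swings up and back to 86 deg; stiff (about 5 N), stays where left.
- bar_grip (a point): Centre of the bar's grip: black sleeve, 14 mm diameter, 52 mm long, along the shaker's y, on the bar's end past the shaker's left side (shaker y = 126 mm), 100 mm from the hinge line. Closed: shaker x = 20 mm, 100 mm above the table (may start up to 8 mm higher); bar upright: x = 120, 200 mm high. It turns with the bar. Clear all round, 90 mm free below.
- long_rack_tab (a point): Centre of the upright grip tab at the front of the white four-tube rack: tab 26 mm (x) by 20 mm (y), its top 22 mm above this point. Rack x points back, z up. Underside 60 mm below this point; base block 28 mm wide, 35 high, x -13 to +137 mm; red tube caps at x 67 to 133, tops 25 mm above this point. 0.2 to 0.35 kg. Starts in either lane, tab at shaker x about -22 mm, in front of the bar.
- short_rack_tab (a point): Centre of the same kind of tab on the white two-tube rack, in the other lane: same shape, but its base block ends 103 mm behind this point. Stays where it is.
Not all that is in view belongs to the job. What is shaped like the part that bears long_rack_tab but pink is not meant.

How it is judged:
On the way, in this order (a step that is already met when the one before it is completed fails the run):
1. the hold-down bar is swung well up (grip more than 165 mm above the table, about 40 degrees) while the long rack is still in its lane (height (world z) of bar_grip above 0.165 m and distance of long_rack_tab from where it was at the start of the episode below 0.03 m), for 0.2 s.
2. the long rack is slid forward until it is wholly in front of the bar's closed place (x of long_rack_tab in the frame of shaker below -0.123 m), for 0.2 s.
At the end, for the whole second after the job is handed in: Bar still up (grip over 165 mm above the table); long rack upright (7 degrees) on the platform, its tab 123 to 240 mm in front of the shaker's origin, within 100 mm of its centre line, at standing height within 10 mm; short rack within 15 mm of its start (height (world z) of bar_grip above 0.165 m and x of long_rack_tab in the frame of shaker between -0.24 and -0.123 m and y of long_rack_tab in the frame of shaker between -0.1 and 0.1 m and z of long_rack_tab in the frame of shaker between 0.105 and 0.125 m and angle between long_rack_tab's own z axis and vertical below 0.12 rad and distance of short_rack_tab from where it was at the start of the episode below 0.015 m); the robot touches nothing.
It fails at once if the long rack is lifted more than 25 mm off the platform (z of long_rack_tab in the frame of shaker above 0.14 m).
It also fails if it takes over 45 s, if anything falls off the work surface, if the arm or the gripper's body presses on something with over 40 N, if the wrist force passes 120 N, or if a joint passes its speed limit or range.

## Working session

There is one attempt and no reset: what is moved stays moved. The work goes in short steps, Python scripts to look and compute and a tool call to move; the robot and the scene stay as the last step left them, time stands still between calls to the robot, and variables do not carry over. Pictures are saved under pics/ and viewed, about 8 in all and at most 12, crops included, and the job is handed in when it is done.

Besides the shell and the picture viewer there is one more tool, called after "Emit:" by a JSON object that holds its "name" and its "arguments". arm_command: Moves the arm, as the interface text tells. Its arguments: {"type":"object","properties":{"series":{"type":"array","items":{"type":"object","properties":{"dp":{"type":"array","items":{"type":"number"}},"angular":{"type":"array","items":{"type":"number"}},"gripper":{"type":"number"}}}},"grip_force":{"type":"number"}},"required":["series"]}

```bash
mkdir -p pics; cat > h.py <<'E'
import numpy as np, cv2
from rig import get_state, get_image, sign_off, grip_depth
from scipy.spatial.transform import Rotation as R
def Rq(q): return R.from_quat([q[1],q[2],q[3],q[0]])
def cam(name):
    s=get_state(); d=get_image(name)
    if name=="wrist":
        T=np.eye(4);T[:3,:3]=Rq(s["ee_rot"]).as_matrix();T[:3,3]=s["position"]
        d["c2w"]=T@np.array(d["mount"])
    else: d["c2w"]=np.linalg.inv(np.array(d["view"]))
    return d
def rays(d,uv):
    uv=np.asarray(uv,float).reshape(-1,2);K=np.array(d["mtx"])
    p=np.c_[(uv[:,0]-K[0,2])/K[0,0],(uv[:,1]-K[1,2])/K[1,1]]
    q=p.copy()
    for _ in range(20): q=p/(1+d["k1"]*(q**2).sum(1,keepdims=True))
    return np.c_[q[:,0],-q[:,1],-np.ones(len(q))]
def onplane(d,uv,z):
    r=rays(d,uv)@d["c2w"][:3,:3].T;o=d["c2w"][:3,3]
    return o+r*((z-o[2])/r[:,2])[:,None]
def bydepth(d,uv):
    uv=np.asarray(uv).reshape(-1,2).astype(int)
    c=rays(d,uv)*d["depth"][uv[:,1],uv[:,0]][:,None]
    return c@d["c2w"][:3,:3].T+d["c2w"][:3,3]
def proj(d,P):
    P=np.asarray(P,float).reshape(-1,3);V=np.linalg.inv(d["c2w"]);c=P@V[:3,:3].T+V[:3,3]
    s=np.c_[c[:,0],-c[:,1]]/-c[:,2:];s=s*(1+d["k1"]*(s**2).sum(1,keepdims=True));K=np.array(d["mtx"])
    return np.c_[s[:,0]*K[0,0]+K[0,2],s[:,1]*K[1,1]+K[1,2]]
E
python3 - <<'E'
from h import *
s=get_state();print(s,grip_depth)
for n in("scene","top"):
    d=cam(n);cv2.imwrite(f"pics/{n}0.png",d["image"]);np.savez(f"{n}0.npz",**d);print(n,d["c2w"].round(3).tolist())
E
```

```text
{'clock': 0.0, 'qpos': array([-1.40796910e+00,  2.76615209e-01,  1.50613498e+00,  1.17848176e-05,
        1.36074341e+00, -1.20989875e-01]), 'qd': array([ 3.96403597e-04,  9.13182229e-04, -3.74656731e-04, -4.04656782e-05,
        2.35728678e-03,  9.63654977e-05]), 'effort': array([-1.84939272e-03, -4.16782165e+01, -2.45812118e+01, -5.71231285e-04,
        1.11082866e-02,  2.52466144e-06]), 'position': array([ 0.1609285 , -0.55145526,  0.23042748]), 'ee_rot': array([ 0.56520727,  0.4247262 ,  0.56617177, -0.42378994]), 'contact_force': array([-0.03519007,  0.45436908, -0.16405457]), 'moment': array([ 0.02931512, -0.03996889,  0.03944532]), 'width': 0.08544667806423158} 0.0187
scene [[0.424, -0.759, 0.494, 0.834], [0.905, 0.363, -0.22, -0.227], [-0.012, 0.541, 0.841, 0.727], [0.0, 0.0, 0.0, 1.0]]
top [[-0.021, 0.995, -0.101, 0.362], [-1.0, -0.019, 0.014, -0.069], [0.012, 0.101, 0.995, 1.292], [0.0, 0.0, 0.0, 1.0]]
```

```bash
python3 -c "
import cv2,numpy as np
a=cv2.imread('pics/scene0.png');b=cv2.imread('pics/top0.png')
cv2.imwrite('pics/both.png',cv2.resize(np.vstack([a,b]),None,fx=.78,fy=.78) )"
```

```text
(no output)
```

View pics/top0.png

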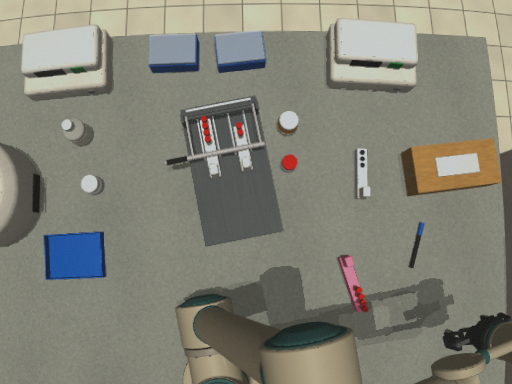

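View pics/scene0.png

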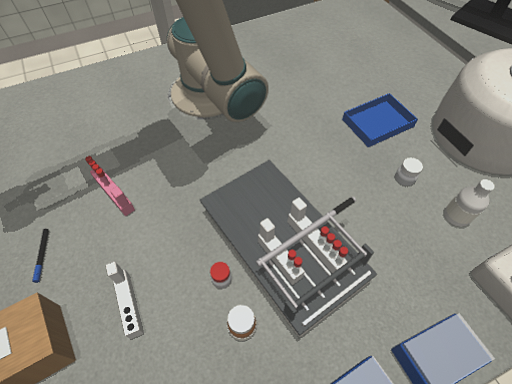

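The top view shows the shaker with its front edge running from (207,244) to (281,232). The four-cap rack is in the left lane, with its tab at about (214,170), and the two-cap rack is on the right, with its tab at about (246,162). The grip is at (178,160).

Things that could be mistaken for the long rack:
- **Two-cap rack:** top (246,162).
- **White rack without caps:** on the table at top (362,172).
- **Pink rack:** top (352,285).

I choose the four-cap rack, at scene (300,208).

```bash
cat > m.py <<'E'
from h import *
t=cam("top");s=cam("scene")
def tri(pt,ps):
    A=[];B=[]
    for d,p in((t,pt),(s,ps)):
        r=(rays(d,[p])@d["c2w"][:3,:3].T)[0];r/=np.linalg.norm(r);M=np.eye(3)-np.outer(r,r);A.append(M);B.append(M@d["c2w"][:3,3])
    return np.linalg.solve(sum(A),sum(B))
# platform front corners by line fits on the dark mask
hsv=cv2.cvtColor(t["image"],cv2.COLOR_BGR2HSV)
m=((hsv[...,2]<90)).astype(np.uint8);m[:, :150]=0;m[:,300:]=0;m[260:]=0;m[:90]=0
m=cv2.morphologyEx(m,cv2.MORPH_OPEN,np.ones((5,5)))
c=max(cv2.findContours(m,0,1)[0],key=cv2.contourArea)
box=cv2.boxPoints(cv2.minAreaRect(c));print("box",box.round(1).tolist());print(onplane(t,box,.055).round(4).tolist())
# red caps
for n,d in(("t",t),("s",s)):
    h=cv2.cvtColor(d["image"],cv2.COLOR_BGR2HSV)
    r=(((h[...,0]<8)|(h[...,0]>172))&(h[...,1]>170)&(h[...,2]>100)).astype(np.uint8)
    k,l,st,ce=cv2.connectedComponentsWithStats(r)
    print(n,[(ce[i].round(1).tolist(),int(st[i,4])) for i in range(1,k) if st[i,4]>6])
a=cv2.resize(t["image"][90:255,155:295],None,fx=4,fy=4,interpolation=2)[:600]
b=cv2.resize(s["image"][160:340,195:380],None,fx=3,fy=3,interpolation=2)
cv2.imwrite("pics/ct.png",a);cv2.imwrite("pics/cs.png",b)
E
python3 m.py
```

```text
box [[189.1999969482422, 112.0], [250.0, 99.80000305175781], [258.20001220703125, 140.8000030517578], [197.39999389648438, 152.89999389648438]]
[[0.7045, 0.073, 0.055], [0.7338, -0.0858, 0.055], [0.624, -0.1047, 0.055], [0.5954, 0.052, 0.055]]
t [([205.4, 128.5], 108), ([239.2, 128.4], 51), ([289.2, 161.9], 174), ([360.8, 296.1], 77), ([365.2, 308.8], 19)]
s [([91.8, 162.6], 11), ([94.9, 166.1], 22), ([98.5, 170.5], 22), ([324.4, 229.4], 31), ([330.8, 236.2], 29), ([337.2, 242.8], 29), ([343.5, 250.0], 34), ([291.5, 252.8], 31), ([297.5, 260.4], 37), ([219.4, 270.2], 216)]
```

View pics/ct.png

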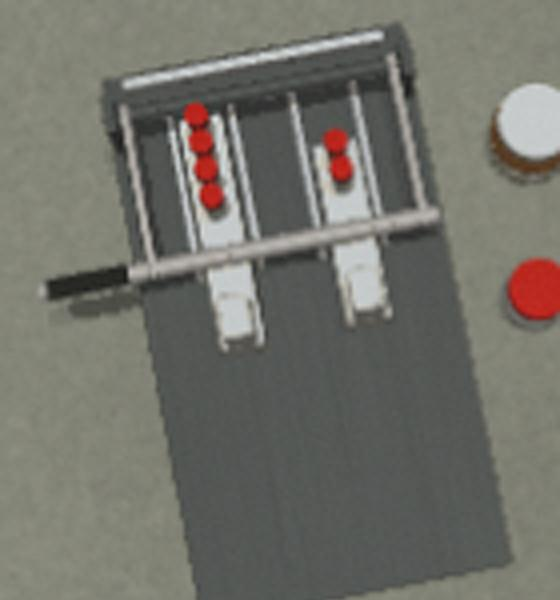

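View pics/cs.png

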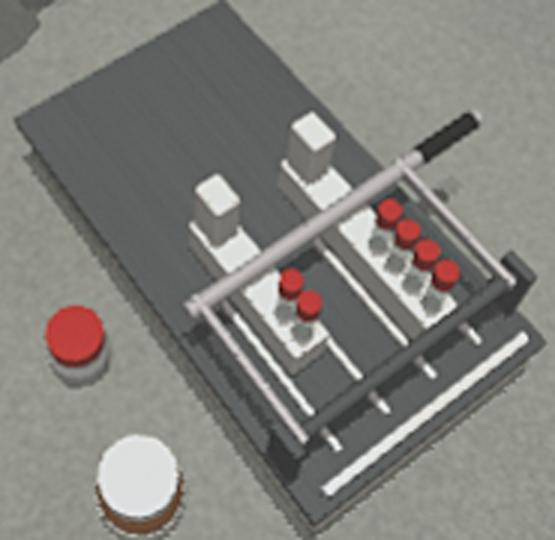

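The crops confirm the choice: the left-lane rack has four caps, the right-lane rack has two, and both are white. The tab top of the long rack is at scene (299,203) and the grip is at scene (344,206) and top (177,161).

```bash
cat >> m.py <<'E'
print("----")
C=onplane(s,[[269,160],[200,200.7],[298.3,338.3],[376.7,275]],.055)
Lc=np.array([[-.2,.1],[-.2,-.1],[.16,-.1],[.16,.1]])
print(C.round(3).tolist(),np.linalg.norm(np.diff(C,axis=0),axis=1))
Ct=onplane(t,[[205,240.5],[283,230.5]],.055);print("t",Ct.round(3).tolist())
W=np.vstack([C[:,:2],Ct[:,:2]]);L=np.vstack([Lc,Lc[:2]])
w0,l0=W.mean(0),L.mean(0);U,_,V=np.linalg.svd((L-l0).T@(W-w0));Rm=V.T@U.T
o=w0-Rm@l0;print("yaw",np.degrees(np.arctan2(Rm[1,0],Rm[0,0])),"o",o,"res",(W-(L@Rm.T+o)).round(4).tolist())
print("cornerpredict", [ (o+Rm@np.array(p)).round(4).tolist() for p in((-.022,.04),(-.022,-.04),(.02,.126),(.12,.126))])
print("tab long",onplane(s,[[299.3,203.3]],.137),"short",onplane(s,[[267.3,223.3]],.137))
print("grip",tri((177,160.75),(344,205.7)), "ends",tri((166,163),(354,200)),tri((187.5,158.7),(333.5,211.7)))
caps=onplane(s,[[324.4,229.4],[330.8,236.2],[337.2,242.8],[343.5,250]],.135);print("caps",caps.round(4).tolist())
for p in([205.4,128.5],): print("capmean top",onplane(t,[p],.139))
d=caps[-1]-caps[0];print("rack yaw",np.degrees(np.arctan2(d[1],d[0])))
print("tab from caps",[(caps.mean(0)[:2]-.1*d[:2]/np.linalg.norm(d[:2])).tolist()])
print("depthpts",bydepth(s,[[299,203],[344,206]]),bydepth(t,[[177,161],[214,168]]))
E
python3 m.py | sed -n '/----/,$p'
```

```text
----
[[0.36, 0.035, 0.055], [0.398, -0.16, 0.055], [0.752, -0.102, 0.055], [0.714, 0.097, 0.055]] [0.19852176 0.3581879  0.20270823]
t [[0.371, 0.035, 0.055], [0.393, -0.162, 0.055]]
yaw 9.581859714836273 o [ 0.57686597 -0.02968879] res [[-0.0027, -0.0005], [0.0017, 0.0018], [0.0003, -0.0008], [-0.0039, 0.0012], [0.0082, -0.0008], [-0.0037, -0.0008]]
cornerpredict [[0.5485, 0.0061], [0.5618, -0.0728], [0.5756, 0.0979], [0.6742, 0.1145]]
tab long [[0.54206314 0.00801855 0.137     ]] short [[ 0.55501559 -0.06937946  0.137     ]]
grip [0.569318   0.10008523 0.10305009] ends [0.56505388 0.12820005 0.10002117] [0.5730936  0.07307879 0.10398306]
caps [[0.6124, 0.023, 0.135], [0.6298, 0.0263, 0.135], [0.6464, 0.0297, 0.135], [0.6636, 0.0322, 0.135]]
capmean top [[0.63898051 0.02412522 0.139     ]]
rack yaw 10.13060570691181
tab from caps [[0.5395824671339169, 0.010221363703921061]]
depthpts [[0.54217313 0.0070431  0.13897095]
 [0.57390959 0.098525   0.10977265]] [[0.56612786 0.09700852 0.10942448]
 [0.54211385 0.00426891 0.13941384]]
```

```bash
cat > go.py <<'E'
from h import *
import sys
YAW=np.radians(9.8)
def ex(): return np.array([np.cos(YAW),np.sin(YAW),0])
def ey(): return np.array([-np.sin(YAW),np.cos(YAW),0])
def rel(P,jaw=None,grasp=True):
    "P: world target of grasp point; jaw: wanted direction of tool z (either sign)"
    s=get_state();M=Rq(s["ee_rot"]).as_matrix();p=np.array(s["position"])
    tgt=np.array(P,float)-(np.array([0,0,grip_depth]) if grasp else 0)
    print("tool axes x,y,z in world",M.T.round(3).tolist(),"tcp",p.round(4),"clock",s["clock"],"w",round(s["width"],4),"F",s["contact_force"].round(1))
    print("world delta mm",((tgt-p)*1e3).round(1))
    M2=M
    if jaw is not None:
        for sg in(1,-1):
            z=sg*np.array(jaw);x=np.array([0,0,-1.]);T=np.c_[x,np.cross(z,x),z]
            rv=R.from_matrix(M.T@T).as_rotvec();print("rot tool deg",np.degrees(rv).round(2),"units",(rv/(np.pi/2)).round(4),"dp units after turn",(T.T@(tgt-p)/.12).round(3))
    print("dp units now",(M.T@(tgt-p)/.12).round(3))
E
python3 - <<'E'
from go import *
rel([.5705,.099,.20],ex())
E
```

```text
tool axes x,y,z in world [[-0.0, 0.001, -1.0], [0.96, 0.28, 0.0], [0.28, -0.96, -0.001]] tcp [ 0.161  -0.5519  0.231 ] clock 0.3 w 0.0854 F [-0.   0.3  0.4]
world delta mm [409.5 650.9 -49.7]
rot tool deg [-8.354e+01 -2.000e-02 -3.000e-02] units [-9.282e-01 -2.000e-04 -3.000e-04] dp units after turn [0.414 4.764 4.286]
rot tool deg [ 9.646e+01 -3.000e-02  2.000e-02] units [ 1.0718e+00 -3.0000e-04  2.0000e-04] dp units after turn [ 0.414 -4.764 -4.286]
dp units now [ 0.417  4.795 -4.251]
```

Emit:
{"name": "arm_command", "arguments": {"series": [{"dp": [0,0.343,-0.304],"angular": [-0.116,0,0],"gripper": 85},{"dp": [0,0.392,-0.237],"angular": [-0.116,0,0],"gripper": 85},{"dp": [0,0.429,-0.161],"angular": [-0.116,0,0],"gripper": 85},{"dp": [0,0.451,-0.081],"angular": [-0.116,0,0],"gripper": 85},{"dp": [0,0.458,0.002],"angular": [-0.116,0,0],"gripper": 85},{"dp": [0,0.45,0.085],"angular": [-0.116,0,0],"gripper": 85},{"dp": [0,0.427,0.165],"angular": [-0.116,0,0],"gripper": 85},{"dp": [0,0.39,0.24],"angular": [-0.116,0,0],"gripper": 85}]}}

```text
clock: 1.3
position: [0.3941, -0.1692, 0.2306]
ee_rot: [0.705, -0.075, 0.702, 0.072]
contact_force: [0.8, 0.1, 0.5]
width: 0.0848
```

```bash
python3 - <<'E'
from go import *
rel([.5705,.099,.20],ex())
E
```

```text
tool axes x,y,z in world [[0.004, -0.003, -1.0], [-0.207, 0.978, -0.004], [0.978, 0.207, 0.004]] tcp [ 0.3941 -0.1692  0.2306] clock 1.3 w 0.0848 F [0.8 0.1 0.5]
world delta mm [176.4 268.2 -49.3]
rot tool deg [2.15 0.21 0.21] units [0.0239 0.0023 0.0023] dp units after turn [0.411 1.952 1.829]
rot tool deg [-177.85   -0.33    0.33] units [-1.9761 -0.0036  0.0036] dp units after turn [ 0.411 -1.952 -1.829]
dp units now [0.411 1.884 1.9  ]
```

Emit:
{"name": "arm_command", "arguments": {"series": [{"dp": [0,0.31,0.31],"angular": [0.024,0.002,0.002],"gripper": 85},{"dp": [0,0.33,0.305],"angular": [0,0,0],"gripper": 85},{"dp": [0,0.33,0.305],"angular": [0,0,0],"gripper": 85},{"dp": [0,0.33,0.305],"angular": [0,0,0],"gripper": 85},{"dp": [0,0.33,0.305],"angular": [0,0,0],"gripper": 85},{"dp": [0,0.31,0.29],"angular": [0,0,0],"gripper": 85},{"dp": [0,0,0],"angular": [0,0,0],"gripper": 85},{"dp": [0,0,0],"angular": [0,0,0],"gripper": 85}]}}

```text
clock: 2.3
position: [0.5738, 0.1117, 0.2307]
ee_rot: [0.706, -0.064, 0.703, 0.062]
contact_force: [-0.4, -0.9, 0.1]
width: 0.0847
```

```bash
python3 - <<'E'
from go import *
rel([.5705,.099,.105],ex())
d=cam("wrist");cv2.imwrite("pics/w1.png",d["image"]);np.savez("w1.npz",**d)
E
```

```text
tool axes x,y,z in world [[0.004, -0.003, -1.0], [-0.177, 0.984, -0.003], [0.984, 0.177, 0.003]] tcp [0.5738 0.1117 0.2307] clock 2.3 w 0.0847 F [-0.4 -0.9  0.1]
world delta mm [  -3.3  -12.7 -144.4]
rot tool deg [0.38 0.2  0.2 ] units [0.0042 0.0022 0.0022] dp units after turn [ 1.203 -0.1   -0.045]
rot tool deg [-179.62   -0.31    0.31] units [-1.9958 -0.0034  0.0034] dp units after turn [1.203 0.1   0.045]
dp units now [ 1.204 -0.095 -0.05 ]
```

View pics/w1.png

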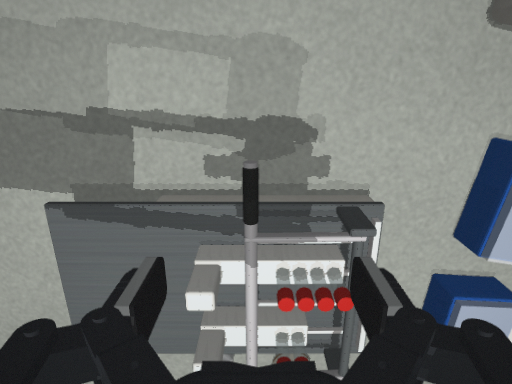

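The wrist view shows the black sleeve from (251,165) to (251,222), and the bar runs straight down the image, so my yaw is right. The long rack's tab top is at about (201,300).

```bash
python3 - <<'E'
from go import *
d=dict(np.load("w1.npz"))
print("depth grip",bydepth(d,[[251,175],[251,194],[251,210]]).round(4).tolist())
for z in(.100,.104):print(onplane(d,[[251,165],[251,222],[251,194]],z).round(4).tolist())
print("rod",bydepth(d,[[251,280],[251,340]]).round(4).tolist())
print("tabtop",bydepth(d,[[201,300],[195,300],[208,300]]).round(4).tolist(),onplane(d,[[201,300]],.137))
print("caps",bydepth(d,[[286,300],[343,299]]).round(4).tolist(), bydepth(d,[[272,245],[330,238]]).round(4).tolist())
E
```

```text
depth grip [[0.5666, 0.1189, 0.1094], [0.5695, 0.1021, 0.1086], [0.572, 0.0878, 0.1092]]
[[0.5654, 0.125, 0.1], [0.5744, 0.0726, 0.1], [0.5699, 0.0992, 0.1]]
[[0.5653, 0.126, 0.104], [0.5742, 0.0744, 0.104], [0.5697, 0.1005, 0.104]]
rod [[0.584, 0.017, 0.1076], [0.596, -0.0529, 0.1083]]
tabtop [[0.5422, 0.0096, 0.1378], [0.5372, 0.0093, 0.1386], [0.5482, 0.0116, 0.139]] [[0.54217287 0.00898599 0.137     ]]
caps [[0.6137, 0.0238, 0.1398], [0.6612, 0.0336, 0.1406]] [[0.6036, 0.0316, 0.058], [0.6472, 0.0722, 0.1063]]
```

Emit:
{"name": "arm_command", "arguments": {"series": [{"dp": [0.1,-0.09,-0.05],"angular": [0.004,0.002,0.002],"gripper": 50},{"dp": [0.24,0,0],"angular": [0,0,0],"gripper": 50},{"dp": [0.24,0,0],"angular": [0,0,0],"gripper": 50},{"dp": [0.24,0,0],"angular": [0,0,0],"gripper": 50},{"dp": [0.24,0,0],"angular": [0,0,0],"gripper": 50},{"dp": [0.12,0,0],"angular": [0,0,0],"gripper": 50},{"dp": [0.05,0,0],"angular": [0,0,0],"gripper": 50},{"dp": [0,0,0],"angular": [0,0,0],"gripper": 50}]}}

```text
clock: 3.35
position: [0.564, 0.0865, 0.0784]
ee_rot: [0.704, -0.056, 0.705, 0.054]
contact_force: [-0.8, -0.4, -0.2]
width: 0.0503
```

```bash
python3 - <<'E'
from go import *
rel([.5698,.1000,.101],ex())
E
```

```text
tool axes x,y,z in world [[-0.001, -0.003, -1.0], [-0.156, 0.988, -0.003], [0.988, 0.156, -0.002]] tcp [0.564  0.0865 0.0784] clock 3.35 w 0.0503 F [-0.8 -0.4 -0.2]
world delta mm [ 5.8 13.5  3.9]
rot tool deg [-0.81 -0.11  0.17] units [-0.0091 -0.0012  0.0019] dp units after turn [-0.032  0.103  0.066]
rot tool deg [1.7918e+02 2.7000e-01 1.7000e-01] units [1.9909e+00 3.0000e-03 1.8000e-03] dp units after turn [-0.032 -0.103 -0.066]
dp units now [-0.033  0.103  0.065]
```

Emit:
{"name": "arm_command", "arguments": {"series": [{"dp": [-0.015,0.05,0.03],"angular": [-0.005,0,0],"gripper": 50},{"dp": [0,0.03,0.015],"angular": [0,0,0],"gripper": 50},{"dp": [0,0,0],"angular": [0,0,0],"gripper": 12},{"dp": [0,0,0],"angular": [0,0,0],"gripper": 8},{"dp": [0,0,0],"angular": [0,0,0],"gripper": 8},{"dp": [0,0,0],"angular": [0,0,0],"gripper": 8},{"dp": [0,0,0],"angular": [0,0,0],"gripper": 8},{"dp": [0,0,0],"angular": [0,0,0],"gripper": 8}], "grip_force": 30}}

```text
clock: 4.35
position: [0.5698, 0.0981, 0.0831]
ee_rot: [0.706, -0.06, 0.703, 0.058]
contact_force: [-0.2, -0.1, 0.1]
width: 0.013
```

```bash
python3 - <<'E'
from go import *
rel([.5698,.1000,.101],ex())
E
```

```text
tool axes x,y,z in world [[0.004, -0.003, -1.0], [-0.166, 0.986, -0.004], [0.986, 0.166, 0.003]] tcp [0.5698 0.0981 0.0831] clock 4.35 w 0.013 F [-0.2 -0.1  0.1]
world delta mm [ 0.   1.9 -0.8]
rot tool deg [-0.25  0.18  0.21] units [-0.0028  0.002   0.0024] dp units after turn [0.006 0.016 0.003]
rot tool deg [179.75   0.33  -0.28] units [ 1.9972  0.0037 -0.0031] dp units after turn [ 0.006 -0.016 -0.003]
dp units now [0.006 0.016 0.003]
```

Emit:
{"name": "arm_command", "arguments": {"series": [{"dp": [-0.08,0,0.005],"angular": [0,0,0],"gripper": 8},{"dp": [-0.08,0,0.013],"angular": [0,0,0],"gripper": 8},{"dp": [-0.077,0,0.021],"angular": [0,0,0],"gripper": 8},{"dp": [-0.075,0,0.027],"angular": [0,0,0],"gripper": 8},{"dp": [-0.072,0,0.035],"angular": [0,0,0],"gripper": 8},{"dp": [-0.03,0,0.018],"angular": [0,0,0],"gripper": 8},{"dp": [0,0,0],"angular": [0,0,0],"gripper": 8},{"dp": [0,0,0],"angular": [0,0,0],"gripper": 8}]}}

```text
clock: 5.35
position: [0.582, 0.1003, 0.133]
ee_rot: [0.703, -0.06, 0.706, 0.058]
contact_force: [1.1, -0.4, -6.5]
width: 0.0132
```

```bash
cat > arc.py <<'E'
from go import *
H=np.array([.5698,.1000,0])+.1*ex()
s=get_state();g=np.array(s["position"])+[0,0,grip_depth]
v=g-H;a=v@ex();b=v@ey();z=g[2]-.1
print("theta",np.degrees(np.arctan2(z,-a)),"rad",np.hypot(a,z),"lat",b,"z",g[2])
rel(g,ex())
E
python3 arc.py
```

```text
theta 30.489295574971933 rad 0.10199111137373285 lat -0.0018107971887161318 z 0.15174798267987527
tool axes x,y,z in world [[-0.004, -0.004, -1.0], [-0.166, 0.986, -0.003], [0.986, 0.166, -0.004]] tcp [0.582  0.1003 0.133 ] clock 5.35 w 0.0132 F [ 1.1 -0.4 -6.5]
world delta mm [0. 0. 0.]
rot tool deg [-0.25 -0.25  0.19] units [-0.0027 -0.0028  0.0022] dp units after turn [0. 0. 0.]
rot tool deg [179.75   0.3    0.4 ] units [1.9973 0.0034 0.0044] dp units after turn [0. 0. 0.]
dp units now [0. 0. 0.]
```

Emit:
{"name": "arm_command", "arguments": {"series": [{"dp": [-0.07,0,0.046],"angular": [0,0,0],"gripper": 8},{"dp": [-0.065,0,0.053],"angular": [0,0,0],"gripper": 8},{"dp": [-0.058,0,0.06],"angular": [0,0,0],"gripper": 8},{"dp": [-0.05,0,0.067],"angular": [0,0,0],"gripper": 8},{"dp": [-0.042,0,0.07],"angular": [0,0,0],"gripper": 8},{"dp": [-0.034,0,0.073],"angular": [0,0,0],"gripper": 8},{"dp": [-0.012,0,0.03],"angular": [0,0,0],"gripper": 8},{"dp": [0,0,0],"angular": [0,0,0],"gripper": 8}]}}

```text
clock: 6.35
position: [0.6214, 0.1073, 0.1762]
ee_rot: [0.694, -0.061, 0.715, 0.057]
contact_force: [-1.7, -0.9, -8.2]
width: 0.0129
```

```bash
python3 arc.py
```

```text
theta 63.22965233223098 rad 0.10634097334182621 lat -0.001568837899267805 z 0.19494324593743653
tool axes x,y,z in world [[-0.028, -0.008, -1.0], [-0.167, 0.986, -0.003], [0.986, 0.167, -0.029]] tcp [0.6214 0.1073 0.1762] clock 6.35 w 0.0129 F [-1.7 -0.9 -8.2]
world delta mm [0. 0. 0.]
rot tool deg [-0.21 -1.67  0.19] units [-0.0023 -0.0185  0.0021] dp units after turn [0. 0. 0.]
rot tool deg [179.77   0.3    2.61] units [1.9975 0.0034 0.029 ] dp units after turn [0. 0. 0.]
dp units now [0. 0. 0.]
```

Emit:
{"name": "arm_command", "arguments": {"series": [{"dp": [-0.01,0,0.07],"angular": [0,-0.005,0],"gripper": 8},{"dp": [0,0,0.07],"angular": [0,-0.005,0],"gripper": 8},{"dp": [0,0,0.02],"angular": [0,0,0],"gripper": 8},{"dp": [0,0,0],"angular": [0,0,0],"gripper": 45},{"dp": [0,0,0],"angular": [0,0,0],"gripper": 60},{"dp": [0,0,0],"angular": [0,0,0],"gripper": 60},{"dp": [-0.15,0,0],"angular": [0,0,0],"gripper": 60},{"dp": [-0.25,0,0],"angular": [0,0,0],"gripper": 60}]}}

```text
clock: 7.35
position: [0.6401, 0.1111, 0.2337]
ee_rot: [0.7, -0.06, 0.709, 0.057]
contact_force: [0.7, -0.8, -0.5]
width: 0.06
```

```bash
python3 arc.py; python3 - <<'E'
from go import *
d=cam("scene");cv2.imwrite("pics/s2.png",d["image"])
rel([.5422,.008,.25],ey())
E
```

```text
theta 79.26567083552024 rad 0.1550780962781484 lat -0.0010206248176680378 z 0.2523644430945277
tool axes x,y,z in world [[-0.011, -0.005, -1.0], [-0.166, 0.986, -0.003], [0.986, 0.166, -0.012]] tcp [0.6401 0.1111 0.2337] clock 7.35 w 0.06 F [ 0.7 -0.8 -0.5]
world delta mm [0. 0. 0.]
rot tool deg [-0.23 -0.69  0.18] units [-0.0026 -0.0077  0.0021] dp units after turn [-0.  0.  0.]
rot tool deg [179.77   0.29   1.08] units [1.9974 0.0032 0.012 ] dp units after turn [-0.  0.  0.]
dp units now [-0. -0. -0.]
tool axes x,y,z in world [[-0.002, -0.005, -1.0], [-0.166, 0.986, -0.004], [0.986, 0.166, -0.003]] tcp [0.6426 0.1113 0.239 ] clock 7.4 w 0.0604 F [ 1.9 -0.8  3. ]
world delta mm [-100.4 -103.3   -7.7]
rot tool deg [-9.023e+01 -3.200e-01  6.000e-02] units [-1.0026e+00 -3.6000e-03  7.0000e-04] dp units after turn [ 0.064  0.971 -0.706]
rot tool deg [8.977e+01 6.000e-02 3.200e-01] units [9.974e-01 7.000e-04 3.500e-03] dp units after turn [ 0.064 -0.971  0.706]
dp units now [ 0.07  -0.709 -0.968]
```

View pics/s2.png

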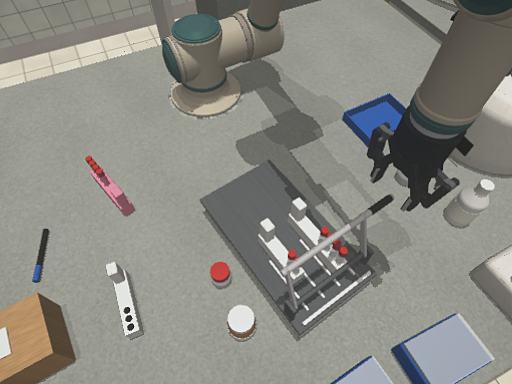

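The bar is now well up, at about (340,235) in the scene view. Both racks are unmoved, with the long rack's tab at (299,207). Next I go over that tab with the jaws turned 90°.

Emit:
{"name": "arm_command", "arguments": {"series": [{"dp": [-0.03,-0.05,-0.25],"angular": [0,0,0],"gripper": 60},{"dp": [0,-0.15,-0.25],"angular": [0,0,0],"gripper": 60},{"dp": [0,-0.22,-0.22],"angular": [0,0,0],"gripper": 60},{"dp": [0,-0.2,-0.15],"angular": [0,0,0],"gripper": 60},{"dp": [0,0,0],"angular": [-0.11,0,0],"gripper": 60},{"dp": [0,0,0],"angular": [-0.11,0,0],"gripper": 60},{"dp": [0,0,0],"angular": [-0.11,0,0],"gripper": 60},{"dp": [0,0,0],"angular": [-0.11,0,0],"gripper": 60}]}}

```text
clock: 8.4
position: [0.5547, 0.0182, 0.2455]
ee_rot: [0.644, -0.305, 0.636, 0.298]
contact_force: [-0.1, -0.2, 0.1]
width: 0.0603
```

Emit:
{"name": "arm_command", "arguments": {"series": [{"dp": [0,0,0],"angular": [-0.11,0,0],"gripper": 60},{"dp": [0,0,0],"angular": [-0.11,0,0],"gripper": 60},{"dp": [0,0,0],"angular": [-0.11,0,0],"gripper": 60},{"dp": [0,0,0],"angular": [-0.11,0,0],"gripper": 60},{"dp": [0,0,0],"angular": [0,0,0],"gripper": 60},{"dp": [0,0,0],"angular": [0,0,0],"gripper": 60},{"dp": [0,0,0],"angular": [0,0,0],"gripper": 60},{"dp": [0,0,0],"angular": [0,0,0],"gripper": 60}]}}

```text
clock: 9.4
position: [0.5577, 0.0183, 0.2461]
ee_rot: [-0.501, 0.511, -0.491, -0.497]
contact_force: [0.2, 0.6, -0.7]
width: 0.0601
```

```bash
python3 - <<'E'
from go import *
d=cam("top");np.savez("t2.npz",**d)
im=d["image"];cv2.imwrite("pics/t2.png",cv2.resize(im[80:260,140:310],None,fx=3,fy=3))
rel([.5422,.008,.115],ey());print(get_state()["qpos"])
E
```

```text
tool axes x,y,z in world [[0.024, -0.004, -1.0], [-1.0, -0.017, -0.024], [-0.017, 1.0, -0.004]] tcp [0.5577 0.0183 0.2461] clock 9.45 w 0.0602 F [ 2.2  0.  -0.1]
world delta mm [ -15.5  -10.3 -149.8]
rot tool deg [-8.82 -0.35  1.33] units [-0.0981 -0.0039  0.0148] dp units after turn [ 1.248  0.142 -0.062]
rot tool deg [171.16   2.     0.52] units [1.9018 0.0222 0.0058] dp units after turn [ 1.248 -0.142  0.062]
dp units now [ 1.245  0.16  -0.078]
[-0.09085027  0.2292841   1.53323295 -0.0017569   1.35509889 -1.67830328]
```

Emit:
{"name": "arm_command", "arguments": {"series": [{"dp": [0,0,0],"angular": [-0.06,0,0.008],"gripper": 60},{"dp": [0.1,0.04,-0.02],"angular": [-0.025,0,0.003],"gripper": 60},{"dp": [0.15,0.06,-0.025],"angular": [-0.01,0,0],"gripper": 60},{"dp": [0.15,0.03,-0.015],"angular": [0,0,0],"gripper": 60},{"dp": [0.05,0,0],"angular": [0,0,0],"gripper": 60},{"dp": [0,0,0],"angular": [0,0,0],"gripper": 60},{"dp": [0,0,0],"angular": [0,0,0],"gripper": 60},{"dp": [0,0,0],"angular": [0,0,0],"gripper": 60}]}}

```text
clock: 10.45
position: [0.5456, 0.0085, 0.1928]
ee_rot: [-0.457, 0.545, -0.455, -0.536]
contact_force: [-0.2, 0.5, -0.0]
width: 0.0601
```

```bash
python3 - <<'E'
from go import *
rel([.5422,.0085,.115],ey())
d=cam("wrist");cv2.imwrite("pics/w2.png",d["image"])
E
```

```text
tool axes x,y,z in world [[0.011, -0.006, -1.0], [-0.986, -0.168, -0.01], [-0.168, 0.986, -0.007]] tcp [0.5456 0.0085 0.1928] clock 10.45 w 0.0601 F [-0.2  0.5 -0. ]
world delta mm [ -3.4   0.  -96.5]
rot tool deg [-0.12 -0.43  0.59] units [-0.0014 -0.0047  0.0066] dp units after turn [0.804 0.028 0.005]
rot tool deg [179.87   0.93   0.67] units [1.9986 0.0103 0.0074] dp units after turn [ 0.804 -0.028 -0.005]
dp units now [0.804 0.036 0.011]
```

View pics/w2.png

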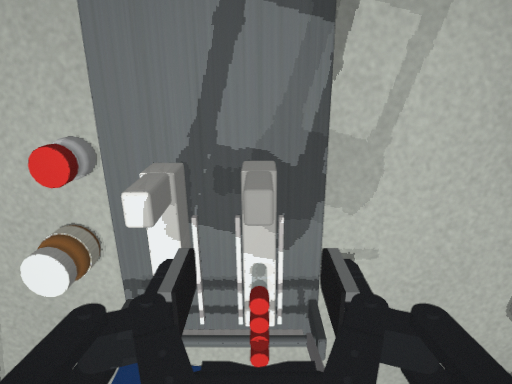

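The wrist view shows the four-cap rack's tab at (259,200), centred between the fingers. The two-tube rack is off to the left at (150,200), clear of them. I descend.

Emit:
{"name": "arm_command", "arguments": {"series": [{"dp": [0.12,0.02,0.005],"angular": [0,-0.003,0.004],"gripper": 50},{"dp": [0.2,0.01,0],"angular": [0,0,0],"gripper": 50},{"dp": [0.2,0,0],"angular": [0,0,0],"gripper": 50},{"dp": [0.14,0,0],"angular": [0,0,0],"gripper": 50},{"dp": [0.06,0,0],"angular": [0,0,0],"gripper": 50},{"dp": [0.01,0,0],"angular": [0,0,0],"gripper": 50},{"dp": [0,0,0],"angular": [0,0,0],"gripper": 50},{"dp": [0,0,0],"angular": [0,0,0],"gripper": 50}]}}

```text
clock: 11.5
position: [0.5421, 0.0083, 0.101]
ee_rot: [-0.457, 0.542, -0.455, -0.539]
contact_force: [0.8, 0.4, 0.2]
width: 0.0497
```

```bash
python3 - <<'E'
from go import *
rel([.5422,.0085,.117],ey())
E
```

```text
tool axes x,y,z in world [[0.004, -0.001, -1.0], [-0.986, -0.168, -0.004], [-0.168, 0.986, -0.002]] tcp [0.5421 0.0083 0.101 ] clock 11.5 w 0.0497 F [0.8 0.4 0.2]
world delta mm [ 0.1  0.2 -2.7]
rot tool deg [-0.13 -0.12  0.23] units [-0.0014 -0.0014  0.0025] dp units after turn [ 0.022 -0.001  0.002]
rot tool deg [179.87   0.36   0.2 ] units [1.9986 0.004  0.0022] dp units after turn [ 0.022  0.001 -0.002]
dp units now [ 0.022 -0.001  0.002]
```

Emit:
{"name": "arm_command", "arguments": {"series": [{"dp": [0.01,0,0],"angular": [0,0,0],"gripper": 25},{"dp": [0,0,0],"angular": [0,0,0],"gripper": 18},{"dp": [0,0,0],"angular": [0,0,0],"gripper": 14},{"dp": [0,0,0],"angular": [0,0,0],"gripper": 14},{"dp": [0,0,0],"angular": [0,0,0],"gripper": 14},{"dp": [0,0,0],"angular": [0,0,0],"gripper": 14},{"dp": [0,0.05,0],"angular": [0,0,0],"gripper": 14},{"dp": [0,0.08,0],"angular": [0,0,0],"gripper": 14}], "grip_force": 35}}

```text
clock: 12.5
position: [0.5279, 0.0056, 0.1006]
ee_rot: [-0.457, 0.543, -0.455, -0.538]
contact_force: [2.2, 0.8, -1.4]
width: 0.0195
```

```bash
python3 - <<'E'
from go import *
o=np.array([.5698,.1,0])-.02*ex()-.126*ey();print("o",o)
rel(o-.165*ex()+.04*ey()+[0,0,.117],ey())
E
```

```text
o [ 0.57153824 -0.02756559  0.        ]
tool axes x,y,z in world [[0.008, -0.001, -1.0], [-0.986, -0.168, -0.008], [-0.168, 0.986, -0.003]] tcp [0.5279 0.0056 0.1006] clock 12.5 w 0.0195 F [ 2.2  0.8 -1.4]
world delta mm [-125.8  -21.9   -2.3]
rot tool deg [-0.12 -0.16  0.45] units [-0.0013 -0.0018  0.005 ] dp units after turn [ 1.900e-02  1.064e+00 -1.000e-03]
rot tool deg [179.88   0.71   0.26] units [1.9987 0.0079 0.0029] dp units after turn [ 1.900e-02 -1.064e+00  1.000e-03]
dp units now [ 0.01   1.064 -0.003]
```

Emit:
{"name": "arm_command", "arguments": {"series": [{"dp": [0,0.13,0],"angular": [0,0,0.002],"gripper": 14},{"dp": [0,0.15,0],"angular": [0,0,0.002],"gripper": 14},{"dp": [0,0.17,0],"angular": [0,0,0],"gripper": 14},{"dp": [0,0.17,0],"angular": [0,0,0],"gripper": 14},{"dp": [0,0.15,0],"angular": [0,0,0],"gripper": 14},{"dp": [0,0.1,0],"angular": [0,0,0],"gripper": 14},{"dp": [0,0.05,0],"angular": [0,0,0],"gripper": 14},{"dp": [0,0,0],"angular": [0,0,0],"gripper": 14}]}}

```text
clock: 13.5
position: [0.4092, -0.014, 0.1008]
ee_rot: [-0.456, 0.541, -0.457, -0.539]
contact_force: [-1.0, -0.9, -0.6]
width: 0.0193
```

```bash
python3 - <<'E'
from go import *
o=np.array([.5698,.1,0])-.02*ex()-.126*ey()
rel(o-.165*ex()+.04*ey()+[0,0,.117],ey())
E
```

```text
tool axes x,y,z in world [[0.002, -0.003, -1.0], [-0.986, -0.167, -0.002], [-0.167, 0.986, -0.003]] tcp [ 0.4092 -0.014   0.1008] clock 13.5 w 0.0193 F [-1.  -0.9 -0.6]
world delta mm [-7.  -2.3 -2.5]
rot tool deg [-0.18 -0.17  0.09] units [-0.002  -0.0019  0.001 ] dp units after turn [ 0.021  0.061 -0.009]
rot tool deg [1.7982e+02 1.4000e-01 2.7000e-01] units [1.998e+00 1.600e-03 3.000e-03] dp units after turn [ 0.021 -0.061  0.009]
dp units now [ 0.021  0.061 -0.009]
```

Emit:
{"name": "arm_command", "arguments": {"series": [{"dp": [0,0,0],"angular": [0,0,0],"gripper": 14},{"dp": [0,0,0],"angular": [0,0,0],"gripper": 35},{"dp": [0,0,0],"angular": [0,0,0],"gripper": 50},{"dp": [0,0,0],"angular": [0,0,0],"gripper": 50},{"dp": [-0.15,0,0],"angular": [0,0,0],"gripper": 50},{"dp": [-0.3,0,0],"angular": [0,0,0],"gripper": 50},{"dp": [-0.4,0,0],"angular": [0,0,0],"gripper": 50},{"dp": [-0.4,0,0],"angular": [0,0,0],"gripper": 50}]}}

```text
clock: 14.5
position: [0.4079, -0.0131, 0.251]
ee_rot: [0.454, -0.538, 0.458, 0.543]
contact_force: [1.4, -0.7, -0.3]
width: 0.0499
```

Emit:
{"name": "arm_command", "arguments": {"series": [{"dp": [-0.1,0.2,0],"angular": [0,0,0],"gripper": 50},{"dp": [0,0.3,0],"angular": [0,0,0],"gripper": 50},{"dp": [0,0.2,0],"angular": [0,0,0],"gripper": 50},{"dp": [0,0,0],"angular": [0,0,0],"gripper": 50},{"dp": [0,0,0],"angular": [0,0,0],"gripper": 50},{"dp": [0,0,0],"angular": [0,0,0],"gripper": 50},{"dp": [0,0,0],"angular": [0,0,0],"gripper": 50},{"dp": [0,0,0],"angular": [0,0,0],"gripper": 50}]}}

```text
clock: 15.5
position: [0.3292, -0.028, 0.2679]
ee_rot: [-0.455, 0.542, -0.456, -0.539]
contact_force: [-0.6, -0.8, 0.2]
width: 0.0499
```

```bash
python3 - <<'E'
from go import *
d=cam("scene");np.savez("s3.npz",**d)
a=d["image"];cv2.imwrite("pics/s3.png",cv2.resize(a[120:350,160:420],None,fx=3,fy=2.6)[:600,:790])
cv2.imwrite("pics/s3.png",cv2.resize(a[130:330,170:420],None,fx=3,fy=3))
s=get_state();print(s["position"],s["contact_force"],s["clock"],s["qd"].round(3))
E
```

```text
[ 0.32924496 -0.02799111  0.26789891] [-0.7970694  -0.24428742  0.37832425] 15.55 [-0.002 -0.004  0.004 -0.001  0.003 -0.   ]
```

View pics/s3.png

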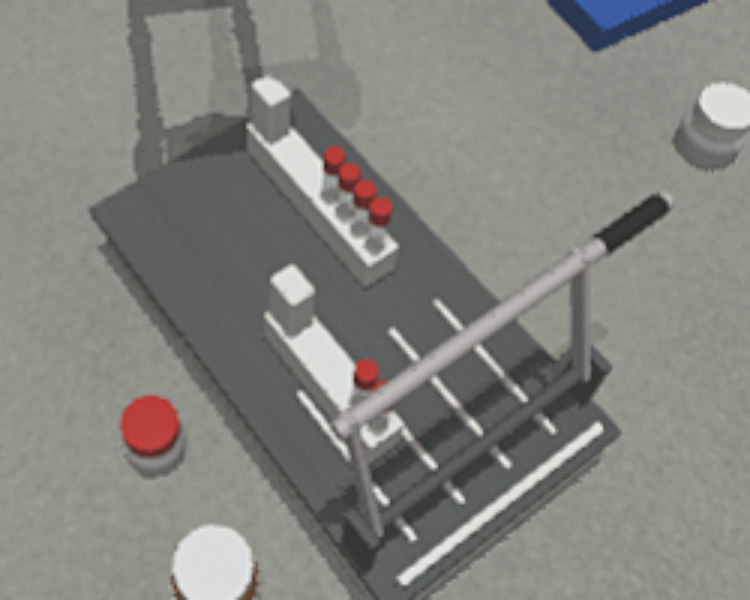

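The long rack stands clear in front of the bar, with its tab top at crop (270,92). The bar is up, with its grip at crop (635,223), and the short rack is still in its lane. I do a last numeric check.

```bash
python3 - <<'E'
from go import *
a=dict(np.load("scene0.npz"));b=dict(np.load("s3.npz"))
o=(np.array([.5698,.1,0])-.02*ex()-.126*ey())
p=onplane(b,[[170+270/3,130+92/3]],.137)[0];v=p-o;print("long tab local",v@ex(),v@ey(),bydepth(b,[[260,161]]))
print("grip",bydepth(b,[[170+635/3,130+223/3]]))
# short tab shift by template match
t=a["image"][212:245,252:284];r=cv2.matchTemplate(b["image"][200:257,240:296],t,cv2.TM_CCOEFF_NORMED)
_,m,_,l=cv2.minMaxLoc(r);print("short shift px",l[0]-12,l[1]-12,m)
print("short top",bydepth(a,[[267,223]]),bydepth(b,[[267,223]]))
E
```

```text
long tab local -0.15572691206922812 0.03951545794893036 [[ 0.41256454 -0.01572501  0.13753787]]
grip [[0.63738365 0.10989882 0.20283151]]
short shift px 0 0 0.9963791370391846
short top [[ 0.55413251 -0.0695775   0.13689001]] [[ 0.55401665 -0.06951238  0.13664546]]
```

```bash
python3 -c "
from rig import *
sign_off()"
```

```text
the job is handed in; nothing more can be done
```

I swung the hold-down bar up by its grip to about 70° and left it there. I then slid the four-tube rack forward by its tab without lifting it, let go, backed the arm clear and handed the job in at about 15.6 s.

Last checks, all from camera measurements made before hand-in:
- **Bar:** the top surface of the grip is at 0.203 m, so its centre is at about 0.196 m, against the required 0.165 m.
- **Long rack:** its tab is at shaker x ≈ -0.156 m and y ≈ +0.040 m. The tab top is at 0.1375 m, which is its standing height, and the rack looks upright in the picture.
- **Short rack:** it shifted 0 px in the image and its measured depth position changed by under 1 mm.
- **Arm:** the force readings are near zero and nothing is touching.

No check failed. Two shaker-position estimates differed by about 5 mm: the first fit of the platform corners and the one from the grip, which I used. Both are well inside the margins.

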